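# Lock the drum sieve into its bayonet stand

## Robot

A 6-joint arm with a two-finger parallel gripper is mounted at the origin on a cart in front of the work surface, level with it; the furniture and walls round the work are solid. World frame = base frame: x ahead of the robot, y to its left, z up, the work surface at z = 0. Lengths are in mm, angles in rad, forces in N, time in s.
With the tool pointing down it reaches from about 425 to 950 mm from the base axis. Payload 14.7 kg.
Tool frame: the origin (TCP) lies on the centre line of the jaws, within the pads' length; the fingertips stand 11 mm ahead of it and the grasp point (between the pads) lies 8 mm behind it (r.finger_overhang is the distance from the TCP to the fingertips, in mm); z points along the fingers, y is the line along which they close (so a half turn about z gives the same grasp; the last joint's range is limited). The gripper opens to 85 mm and grips with 20 to 120 N. Pads are 22 mm wide; open, the fingers measure 114 mm over their backs; the gripper's body (76 mm by 85 mm) begins 54 mm behind the grasp point. The pads swing forward as they close: fully open they stand 13 mm farther back than shut.
Start: joints at [1.143, 0.48, 1.596, -0, 1.065, -0.047], TCP at [241.557, 603.442, 242.297] pointing down, gripper open.
Joint ranges: [-2.75, 2.75], [-0.82, 2.05], [0.23, 2.67], [-1.56, 4.7], [0.09, 2.69], [-2.92, 2.92]. Speed limits (rad/s): [1.89, 1.89, 2.39, 3.01, 3.01, 3.01].

## Interface

Orientations are given as a rotation vector (axis times angle).
In Python, from cell import r, eyes, workorder gives the robot as it stands. The module is installed in compiled form; this text tells all that it offers.
- The arm moves only by the tool apply_moves, never from a script. Its argument "rows" is a list of rows, each a list of 4 numbers: the shift along the tool's x, y, z in cm, then the turn about the tool's z in degrees. A call has 1 to 8 rows; each row is the pose to reach, as a shift and turn from the pose commanded when the call began, along the tool's axes at that moment; what a row does not reach only later rows make up. A row lasts 1/10 s, in which the tool goes at most 50 mm and 8.59 degrees, less where a joint would pass 70% of its speed; a pose out of reach is approached as far as the arm can. A call with a gripper value outside its range is refused whole. "claw" is the closure, from 0 (fully open) to 1 (shut), set as the call begins (left out, the last holds). The fingers move at their own pace and stop on an object; the grip force is fixed at half the most. Time passes only in rows, so rows that repeat a pose let the fingers close. It gives the time, the measured TCP pose, the force, the opening and the grip force at its end, in the units of the state.
- r.get_obs(): the state, without advancing time (a new reading comes with each control period).
- eyes.get_image(name): name is "scene" or "top" or "wrist"; returns the picture (420x560x3 uint8, red, green, blue); there is no depth.
- eyes.camera_params(name): a dict with "vertical_fov" (degrees; the focal length in pixels is half the picture's height over the tangent of half this angle, whatever the lens; pixels are square), "cx", "cy" (the principal point, pixels), "T" (4x4, takes a point from camera to world coordinates); the wrist camera has in their place "tool_from_camera" (4x4, takes a point from camera to tool coordinates, whose origin is the TCP and whose axes are the flange's). Camera axes: x right, y up, looking along -z (the intrinsics and any distortion apply to the point x, -y, -z); pixel columns grow to the right and rows downward; lengths in mm; the calibration is good to about 2 mm. A picture is of the moment at which its call begins: read the wrist's pose just before it. camera_params takes no time and is no camera call.
- workorder.finish_job(): hands the job in; it is judged then, once.
The state is a dict: "time_s": time; "qpos": joint angles; "joint_velocities": joint speeds; "tau": joint torques, N m; "tcp_pos": TCP position; "tcp_rot": TCP orientation; "ft_force": force on the tool from outside, world axes, zero at the start; "wrist_torque": the same for the moment, N m; "opening": finger opening in mm; "gripper_force": force on a finger pad.
Only numpy, scipy, OpenCV 4.12 (cv2) and the standard library are available. Lean on these libraries where they do the work, as an engineer would, in place of code of your own. Each camera call takes 0.05 s, during which the arm holds its last target. There are 200 camera calls.

## Task

Hang the drum sieve by its three pins in the ring of the stand over the bowl: find the three open gaps of the ring with the pins, let the pins down through them, then twist the sieve clockwise (seen from above) until the pins drop into the locking notches, and let go so that it hangs level. Work gently, without forcing the sieve against the stand, and leave the spice jar, the lemon and the salt cellar where they are.

Things in the scene. Friction and masses are not known exactly. Their poses are not given: they have to be found in the camera images.
- sieve: Loose upright drum sieve, 0.21 to 0.35 kg: open steel drum, outer radius 54, 42 high, mesh floor, wooden bar handle above. Origin: centre of its underside; z up along its axis; x along the bar. All sizes here in mm.
- sieve_bar (a point): Centre of the sieve's level wooden bar handle, on the sieve's axis 82 above its origin. The bar is 96 long (along x), 14 wide (y), 20 high (z), held by a thin strap at each end; the space under it is open down to the mesh.
- pin_level (a point): Point on the sieve's axis, 29.5 above its origin, level with the undersides of its three pins: round steel pins of 9 diameter sticking out level from the drum to 67 from the axis, at 0, 120 and 240 degrees from the sieve's x axis.
- stand: Fixed steel stand: three thin legs (feet reach 117 from the axis, at 60, 180 and 300 degrees from its x axis) round a grey bowl 97 high, carrying a steel ring. Origin: on the counter, on the ring's axis; z up. More than 40 N between sieve and stand counts as forcing.
- ring_top (a point): Point on the ring's axis level with its flat top, 164 above the counter. Opening radius 58.5, outside radius 74.5. The top has three gaps 13 degrees (14.5 mm) wide, 120 degrees apart, one near this frame's x axis, but the ring is clamped with a turn of up to 0.5 rad either way that is NOT measured: look for the gaps, or rest the pins lightly (3 to 8 N) on the top and turn until the sieve sinks.
- stand_ring (a point): Point on the ring's axis level with the track floor, 16 below the top. Pins let down through the gaps land here. The track is closed anticlockwise of the gap; clockwise (from above) it runs under a 4 thick roof, 12 above its floor. The ring stays firm while worked on. Its outer wall (inside radius 70.5) surrounds the pins with 3.5 play.
- notch_level (a point): Point on the ring's axis level with the floor of the locking notches, 8 below the track floor. The notches are 16 degrees wide, their middles 35 degrees clockwise of the gaps' middles, right at the closed end of the track. With the pins in them the sieve cannot turn back.
- spice_jar: Bystander: spice jar, 41 wide, 105 high; origin at the centre of its underside.
- lemon: Bystander: a lemon, about 78 x 55 x 56; origin at the centre of its underside.
- cellar: Bystander: round stone salt cellar with wooden lid, 92 wide, 76 high; origin at the centre of its underside.
Things that resemble listed ones, but are neither listed nor needed, are in the scene too. Leave any pink look-alike of the sieve alone.

How it is judged (in metres and radians):
On the way, in this order (a step that is already met when the one before it is completed fails the run):
1. the sieve is lifted clear of the counter, above the ring (z of sieve in the frame of stand_ring above -0.01 m), for 0.1 s.
2. the three pins are through the gaps, on the track floor (z of sieve in the frame of stand_ring between -0.033 and -0.0255 m and horizontal distance between sieve and stand_ring below 0.006 m and angle between sieve's own z axis and vertical below 0.08 rad), for 0.1 s.
At the end, for the whole second after the job is handed in: The sieve hangs released and at rest in the ring with its pins down in the locking notches: its origin 35 to 40 mm below the track floor level, within 6 mm of the ring's axis, level within 0.05 rad (z of sieve in the frame of stand_ring between -0.04 and -0.035 m and horizontal distance between sieve and stand_ring below 0.006 m and angle between sieve's own z axis and vertical below 0.05 rad and linear speed of sieve below 0.02 m/s); the robot touches nothing.
It fails at once if the sieve is forced against the stand with more than 40 N (contact force between sieve and stand above 40 N).
It fails at once if the spice jar is shifted more than 20 mm (distance of spice_jar from where it was at the start of the episode above 0.02 m).
It fails at once if the lemon is shifted more than 25 mm (distance of lemon from where it was at the start of the episode above 0.025 m).
It fails at once if the salt cellar is shifted more than 20 mm (distance of cellar from where it was at the start of the episode above 0.02 m).
It also fails if it takes over 64 s, if anything falls off the work surface, if the arm or the gripper's body presses on something with over 40 N, if the wrist force passes 120 N, or if a joint passes its speed limit or range.

## Working session

There is one attempt and no reset: what is moved stays moved. The work goes in short steps, Python scripts to look and compute and a tool call to move; the robot and the scene stay as the last step left them, time stands still between calls to the robot, and variables do not carry over. Pictures are saved under pics/ and viewed, at most 10 in all, crops included, and the job is handed in when it is done.

Besides the shell and the picture viewer there is one more tool, called after "Emit:" in YAML: its name, and indented under it one key for each argument. apply_moves: Moves the arm, as the interface text tells. Its arguments: {"type":"object","properties":{"rows":{"type":"array","items":{"type":"array","items":{"type":"number"}}},"claw":{"type":"number"}},"required":["rows"]}

```bash
mkdir -p pics
cat > h.py <<'E'
import numpy as np, cv2
from cell import r, eyes, workorder
from scipy.spatial.transform import Rotation as R
def save(n,f):
    im=eyes.get_image(n); cv2.imwrite(f,im[:,:,::-1]); return im
def cam(n,o=None):
    p=eyes.camera_params(n); f=210/np.tan(np.radians(p['vertical_fov']/2))
    if 'T' in p: T=np.array(p['T'])
    else:
        W=np.eye(4);W[:3,:3]=R.from_rotvec(o['tcp_rot']).as_matrix();W[:3,3]=o['tcp_pos'];T=W@np.array(p['tool_from_camera'])
    return p,f,T
def ray(n,uv,z,o=None):
    p,f,T=cam(n,o); uv=np.atleast_2d(np.array(uv,float))
    d=np.c_[(uv[:,0]-p['cx'])/f,-(uv[:,1]-p['cy'])/f,-np.ones(len(uv))]@T[:3,:3].T
    return T[:3,3]+d*((z-T[2,3])/d[:,2])[:,None]
def proj(n,P,o=None):
    p,f,T=cam(n,o); q=(np.atleast_2d(P)-T[:3,3])@T[:3,:3]
    return np.c_[p['cx']+f*q[:,0]/-q[:,2],p['cy']-f*q[:,1]/-q[:,2]]
E
python3 - <<'E'
from h import *
o=r.get_obs();print(o)
ims=[save(n,f'pics/{n}0.png') for n in('top','scene')]
w=save('wrist','pics/wrist0.png')
for n in('top','scene','wrist'):print({k:(np.round(v,3).tolist() if k!='x' else v) if not isinstance(v,str) else v for k,v in eyes.camera_params(n).items()})
E
```

```text
{'time_s': 0.0, 'qpos': array([ 1.14340168e+00,  4.80846813e-01,  1.59688350e+00, -1.39739084e-05,
        1.06511972e+00, -4.66323687e-02]), 'joint_velocities': array([-0.00097876, -0.00186089,  0.00216211,  0.00065321, -0.00019131,
       -0.00115123]), 'tau': array([ 1.53035162e-03, -9.50618076e+01, -4.30206084e+01,  4.72935571e-04,
        1.19240431e-02,  2.25412623e-05]), 'tcp_pos': array([241.39038691, 603.06847753, 241.65908859]), 'tcp_rot': array([-5.94429319e-01, -3.08455413e+00,  1.92419415e-03]), 'ft_force': array([-0.72648931, -0.39425196,  0.52288114]), 'wrist_torque': array([-0.01252023, -0.01339664, -0.03091545]), 'gripper_force': 0.0, 'opening': 85.46496835667527}
{'vertical_fov': 45.262, 'cx': 282.713, 'cy': 204.718, 'T': [[-0.354, 0.891, -0.286, 76.754], [-0.935, -0.335, 0.114, 134.028], [0.006, 0.308, 0.951, 1628.446], [0.0, 0.0, 0.0, 1.0]]}
{'vertical_fov': 46.279, 'cx': 274.015, 'cy': 212.999, 'T': [[0.3, 0.457, -0.838, -1039.018], [-0.954, 0.166, -0.251, -526.821], [0.025, 0.874, 0.485, 1002.21], [0.0, 0.0, 0.0, 1.0]]}
{'vertical_fov': 59.487, 'cx': 277.422, 'cy': 204.143, 'tool_from_camera': [[0.002, 0.949, 0.315, 79.992], [1.0, -0.002, -0.001, -0.092], [0.0, 0.315, -0.949, -130.983], [0.0, 0.0, 0.0, 1.0]]}
```

View pics/top0.png

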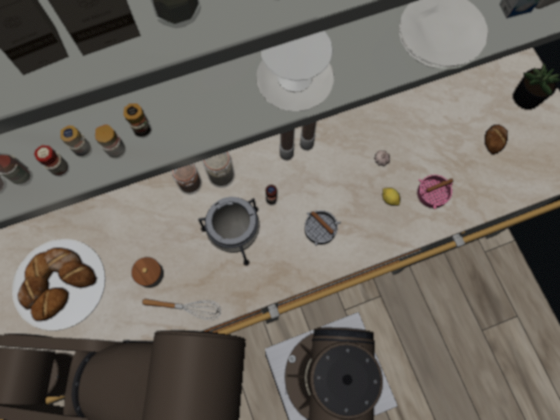

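View pics/scene0.png

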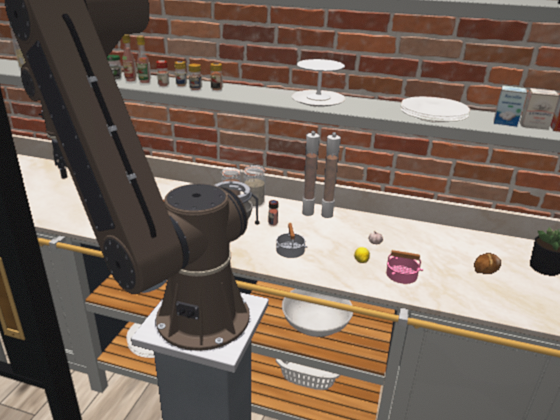

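The top view shows the sieve at about (320,228), the stand and bowl at (232,222), the spice jar at (271,193), the lemon at (391,196) and the pink look-alike at (435,190). Next I'll convert these to positions and enlarge a crop.

Run:
```python
from h import *
for n,uv,z in [('sieve bar',(321,223),82),('sieve floor',(320,229),20),('stand',(232,219),164),('jar',(271,190),105),('lemon',(391,196),28),('brown',(147,271),70),('whisk',(182,306),10),('post',(245,262),100),('shelf',(280,110),400)]:
    print(n,ray('top',uv,z).round(0))
im=cv2.imread('pics/top0.png')[165:275,190:350]
cv2.imwrite('pics/c1.png',cv2.resize(im,None,fx=5,fy=5,interpolation=cv2.INTER_CUBIC))
```

```text
sieve bar [[ 441. -144.   82.]]
sieve floor [[ 438. -144.   20.]]
stand [[528. 119. 164.]]
jar [[594. -31. 105.]]
lemon [[ 458. -409.   28.]]
brown [[491. 420.  70.]]
whisk [[360. 358.  10.]]
post [[404. 125. 100.]]
shelf [[ 702. -102.  400.]]
```

View pics/c1.png

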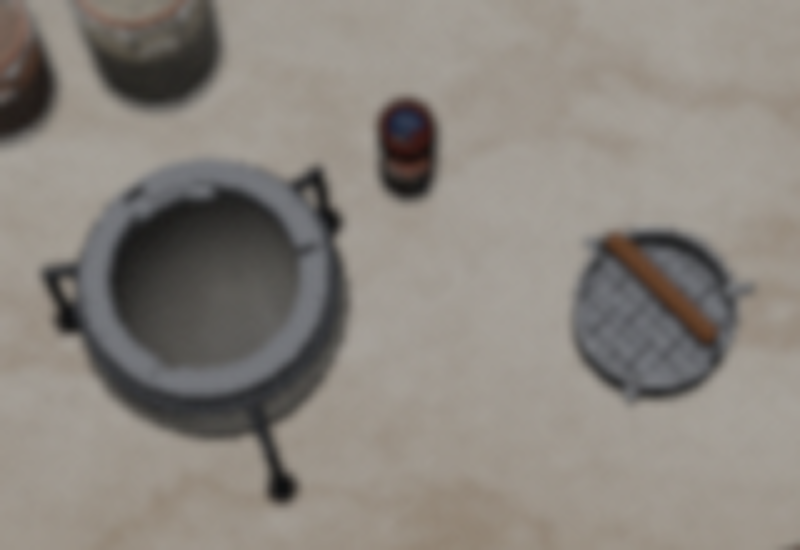

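The crop shows three sieve pins, at (592,242), (742,288) and (632,395). The bar runs (612,240)–(712,338). The stand feet are at (65,320), (330,220) and (280,488), and the ring marks are too unclear to use yet.

Run:
```python
from h import *
c=lambda L:np.array(L)/5+[190,165]
P=ray('top',c([(588,242),(750,288),(632,398)]),34)[:,:2]
B=ray('top',c([(612,240),(712,338)]),92)[:,:2]
F=ray('top',c([(65,322),(330,222),(280,490)]),5)[:,:2]
ang=lambda d:np.degrees(np.arctan2(d[...,1],d[...,0])).round(1)
print(P.round(),P.mean(0),ang(P-P.mean(0)),np.linalg.norm(P-P.mean(0),axis=1))
print(B.round(),B.mean(0),ang(B[0]-B[1]),np.linalg.norm(B[0]-B[1]))
print(F.round(),F.mean(0),ang(F-F.mean(0)),np.linalg.norm(F-F.mean(0),axis=1))
```

```text
[[ 499. -123.]
 [ 432. -211.]
 [ 390. -111.]] [ 440.03412571 -148.33498671] [ 23.4 -97.7 143.1] [63.73371994 63.43055737 62.49901303]
[[ 479. -128.]
 [ 397. -164.]] [ 437.93131715 -146.01917764] 23.1 89.3507225435399
[[577. 219.]
 [581.  30.]
 [420. 123.]] [525.88332889 124.00617862] [  61.6  -59.7 -179.3] [107.99627763 108.66604969 106.16665583]
```

Emit:
apply_moves:
  rows:
    - [-4,-3,-2,0]
    - [-8,-6,-4,0]
    - [-12,-9,-6,0]
    - [-16,-12,-8,0]
    - [-20,-15,-10,0]
    - [-24,-18,-12,0]
    - [-28,-21,-14,0]
    - [-32,-24,-15,0]

```text
time_s: 0.95
tcp_pos: [436.2, 283.0, 386.4]
tcp_rot: [0.594, 3.084, 0.001]
ft_force: [0.7, 0.9, -0.3]
opening: 85.4
gripper_force: 0.0
```

Emit:
apply_moves:
  rows:
    - [-3,-3,0,0]
    - [-6,-6,0,0]
    - [-9,-9,0,0]
    - [-11,-11.8,0,0]
    - [-11,-11.8,0,0]
    - [-11,-11.8,0,0]

```text
time_s: 1.55
tcp_pos: [493.8, 133.5, 385.0]
tcp_rot: [-0.598, -3.084, -0.0]
ft_force: [-0.1, 0.6, 0.1]
opening: 85.6
gripper_force: 0.0
```

Run:
```python
from h import *
o=r.get_obs();np.save('o1.npy',np.r_[o['tcp_pos'],o['tcp_rot']]);print(o['tcp_pos'],o['qpos'])
save('wrist','pics/w1.png')
print(proj('wrist',[[527,121,164]],o))
```

```text
[493.84188275 133.54998187 385.04477421] [ 2.04685367e-01  1.59486913e-01  1.70803227e+00  2.44266510e-04
  1.27438921e+00 -9.83414635e-01]
[[278.00727426 203.09521837]]
```

View pics/w1.png

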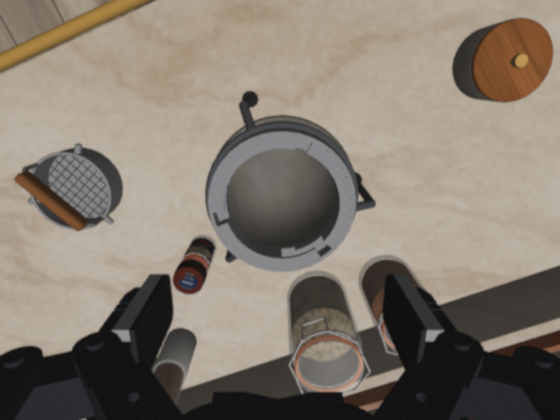

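The wrist view shows the ring centred near (282,200), with candidate gaps near (221,217), (322,247) and (308,147). The sieve is at (75,188). I'll enlarge the ring by unwrapping it.

Run:
```python
from h import *
a=np.load('o1.npy');o=dict(tcp_pos=a[:3],tcp_rot=a[3:])
im=cv2.imread('pics/w1.png')
c=cv2.resize(im[110:285,190:375],None,fx=4.2,fy=3.4,interpolation=cv2.INTER_CUBIC)
# rectify to plane z=164: 3 px/mm; world x up, y left
x0,y0=527,121;n=540
g=np.stack(np.meshgrid(np.arange(n),np.arange(n)),-1).reshape(-1,2)
W=np.c_[x0+(270-g[:,1])/3,y0+(270-g[:,0])/3,np.full(n*n,164.)]
m=proj('wrist',W,o).astype(np.float32).reshape(n,n,2)
t=cv2.remap(im,m[...,0],m[...,1],cv2.INTER_CUBIC)
cv2.imwrite('pics/c2.png',t)
```

```text
(no output)
```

View pics/c2.png

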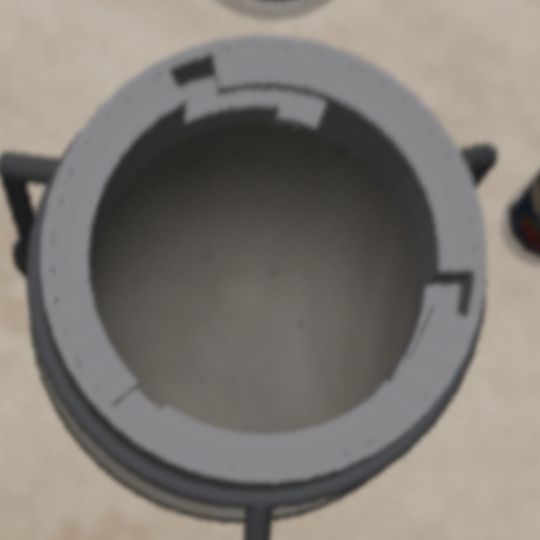

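Rectified ring: centre about (530.3, 123.5), diameter 148.6 mm (149 expected). All three gaps fit middles at 20.4° + k·120°, and the notch is visible clockwise of the gap. The sieve pins are at about 23.3°. Now I'll go above the sieve.

Emit:
apply_moves:
  rows:
    - [-0.7,-3.5,2,-6]
    - [-1.4,-7,4,-12]
    - [-2.1,-10.5,6,-18]
    - [-2.8,-14,9,-24]
    - [-3.5,-17.5,12,-30]
    - [-4.2,-21,15,-36]
    - [-4.8,-25,17,-41]
    - [-5.3,-28,18.5,-45]

```text
time_s: 2.4
tcp_pos: [438.2, -145.9, 198.9]
tcp_rot: [0.639, -3.075, -0.001]
ft_force: [0.4, -0.4, 0.0]
opening: 85.0
gripper_force: 0.0
```

Emit:
apply_moves:
  rows:
    - [0,0,0,0]
    - [0,0,0,0]
    - [0,0,0,0]

```text
time_s: 2.7
tcp_pos: [439.5, -144.5, 200.6]
tcp_rot: [-0.632, 3.077, -0.0]
ft_force: [-0.1, 0.4, -0.4]
opening: 85.5
gripper_force: 0.0
```

Run:
```python
from h import *
o=r.get_obs();np.save('o2.npy',np.r_[o['tcp_pos'],o['tcp_rot']]);print(o['tcp_pos'],o['tcp_rot'],o['qpos'])
im=save('wrist','pics/w2.png')
M=R.from_rotvec(o['tcp_rot']).as_matrix();print(M.round(3), np.degrees(np.arctan2(M[1,0],M[0,0])))
hsv=cv2.cvtColor(im,cv2.COLOR_RGB2HSV)
m=cv2.inRange(hsv,(3,110,40),(20,255,220))
cs,_=cv2.findContours(m,cv2.RETR_EXTERNAL,cv2.CHAIN_APPROX_NONE)
for c in sorted(cs,key=cv2.contourArea)[-3:]:
    b=cv2.boxPoints(cv2.minAreaRect(c));w=ray('wrist',b,92,o)[:,:2]
    print(cv2.contourArea(c),b.round().tolist(),w.round(1).tolist(),w.mean(0),[np.linalg.norm(w[i]-w[i-1]).round(1) for i in(1,2)],np.degrees(np.arctan2(*(w[1]-w[0])[::-1])),np.degrees(np.arctan2(*(w[2]-w[1])[::-1])))
```

```text
[ 439.54218041 -144.460449    200.57104702] [-6.31806977e-01  3.07683885e+00 -1.69389585e-04] [-3.83245188e-01  2.75335959e-01  2.05784410e+00  3.00161446e-04
  8.07890496e-01 -2.35930415e+00]
[[-0.919 -0.394  0.001]
 [-0.394  0.919  0.   ]
 [-0.001 -0.    -1.   ]] -156.79203937159656
515.5 [[305.0, 372.0], [341.0, 372.0], [341.0, 392.0], [305.0, 392.0]] [[561.5, -68.1], [550.0, -41.4], [568.4, -32.2], [580.2, -59.5]] [565.00483721 -50.29095397] [np.float64(29.1), np.float64(20.6)] 113.35705951819293 26.446440993297134
2182.5 [[262.0, 268.0], [263.0, 138.0], [281.0, 138.0], [280.0, 268.0]] [[488.5, -136.5], [401.1, -171.7], [396.6, -160.8], [483.4, -124.2]] [ 442.39022843 -148.28691734] [np.float64(94.2), np.float64(11.8)] -158.05361854050815 112.66287889588614
3600.5 [[400.0, 0.0], [412.0, -23.0], [571.0, 57.0], [559.0, 80.0]] [[296.5, -129.4], [283.3, -129.1], [282.1, -19.4], [296.2, -17.6]] [289.54131017 -73.87283733] [np.float64(13.2), np.float64(109.7)] 178.59479652149426 90.59780634774754
```

View pics/w2.png

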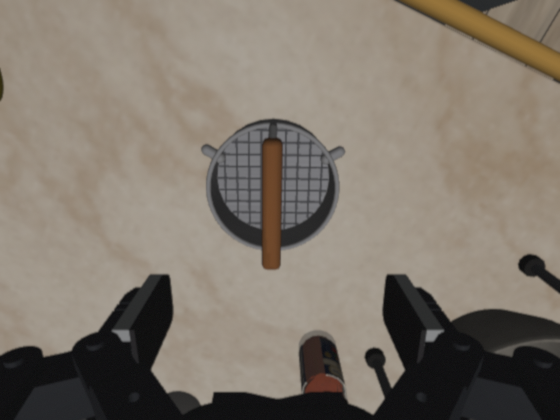

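The view shows the sieve drum at (272,185), the bar vertical at column 272 (rows 138–268), and pins at (208,150) and (342,152). The bar measures 94x12 mm at (442.4, −148.3), which matches its given size. Next: descend and grip.

Emit:
apply_moves:
  rows:
    - [-0.1,-0.45,3,0.8]
    - [-0.1,-0.45,6,0.8]
    - [-0.1,-0.45,9,0.8]
    - [-0.1,-0.45,11,0.8]
    - [-0.1,-0.45,12,0.8]
    - [-0.1,-0.45,12.6,0.8]
    - [-0.1,-0.45,12.6,0.8]
    - [-0.1,-0.45,12.6,0.8]

```text
time_s: 3.55
tcp_pos: [442.2, -149.3, 75.0]
tcp_rot: [-0.61, 3.081, -0.001]
ft_force: [0.2, 0.3, -1.0]
opening: 85.4
gripper_force: 0.0
```

Emit:
apply_moves:
  rows:
    - [0,0,0,0]
    - [0,0,0,0]
    - [0,0,0,0]
    - [0,0,0,0]
    - [0,0,0,0]
    - [0,0,0,0]
    - [0,0,0,0]
    - [0,0,0,0]
  claw: 1

```text
time_s: 4.35
tcp_pos: [441.6, -149.2, 74.1]
tcp_rot: [0.61, -3.082, -0.0]
ft_force: [-0.1, 1.0, 0.4]
opening: 13.1
gripper_force: 61.6
```

Emit:
apply_moves:
  rows:
    - [0,0,-1,0]
    - [0,0,-4,0]
    - [0,0,-8,0]
    - [0,0,-12,0]
    - [0,0,-16,0]
    - [0,0,-18.6,0]
    - [0,0,-18.6,0]
    - [0,0,-18.6,0]

```text
time_s: 5.15
tcp_pos: [441.6, -149.3, 260.7]
tcp_rot: [-0.609, 3.081, -0.001]
ft_force: [-0.4, -0.8, -3.1]
opening: 13.0
gripper_force: 61.2
```

Emit:
apply_moves:
  rows:
    - [-1.5,2,0,2]
    - [-4.5,5,0,2]
    - [-7.5,9,0,2]
    - [-10.5,13,0,2]
    - [-13.5,16.5,0,2]
    - [-16.5,19.5,0,2]
    - [-18,21.3,0,2]
    - [-18.5,21.9,0,2]

```text
time_s: 5.95
tcp_pos: [528.9, 125.8, 258.4]
tcp_rot: [0.559, -3.089, -0.0]
ft_force: [-0.3, -1.4, -2.4]
opening: 13.0
gripper_force: 61.2
```

Emit:
apply_moves:
  rows:
    - [0,0,0,0]
    - [0,0,0,0]
    - [0,0,0,0]
    - [0,0,0,0]

```text
time_s: 6.35
tcp_pos: [529.1, 122.7, 260.2]
tcp_rot: [0.554, -3.092, 0.0]
ft_force: [-0.3, 0.2, -2.6]
opening: 12.8
gripper_force: 61.2
```

Run:
```python
from h import *
o=r.get_obs();np.save('o3.npy',np.r_[o['tcp_pos'],o['tcp_rot']]);print(o['tcp_pos'],o['tcp_rot'],o['ft_force'])
save('wrist','pics/w3.png')
M=R.from_rotvec(o['tcp_rot']).as_matrix();print(M.round(4))
s=o['tcp_pos']-[0,0,74]
t=np.radians(20.4+np.array([0,120,240]));z=s[2]+34
print(proj('wrist',np.c_[s[0]+67*np.cos(t),s[1]+67*np.sin(t),[z]*3],o).round(1))
```

```text
[529.08091073 122.65544983 260.17334077] [ 5.53824082e-01 -3.09217340e+00  1.42608315e-04] [-0.27169108  0.17647922 -2.60010546]
[[-9.378e-01 -3.471e-01 -2.000e-04]
 [-3.471e-01  9.378e-01 -1.000e-04]
 [ 2.000e-04 -1.000e-04 -1.000e+00]]
[[278.1 355.7]
 [398.8 184.7]
 [157.9 184.6]]
```

View pics/w3.png

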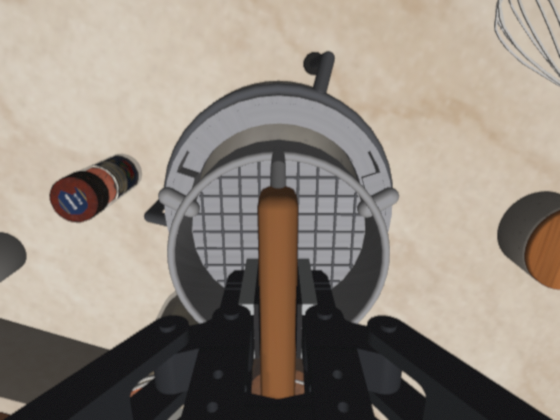

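The pin tips show at about (164,195) and (397,195), with the ring gaps behind them at (183,168) and (375,165). I'll compare rim and pin pixels against prediction to get the sieve's offset in the hand, and recheck the ring.

Run:
```python
from h import *
a=np.load('o3.npy');o=dict(tcp_pos=a[:3],tcp_rot=a[3:])
M=R.from_rotvec(a[3:]).as_matrix();tx=-M[:,0];ty=np.array([-tx[1],tx[0],0])
ph=np.radians(np.arange(0,360,1));
for off in(0,2,4):
    s=a[:3]-[0,0,74]+off*tx
    q=proj('wrist',s+[0,0,42]+54*np.outer(np.cos(ph),tx)+54*np.outer(np.sin(ph),ty),o)
    b=proj('wrist',s+[0,0,92]+np.array([[-48]]).T*tx,o)
    print(off,'rim top',q[:,1].min().round(1),'cols',q[:,0].min().round(1),q[:,0].max().round(1),'bar near',b.round(1))
im=cv2.imread('pics/w3.png')
t=np.zeros((600,800,3),np.uint8)
c=cv2.resize(im[75:265,145:415],None,fx=2.96,fy=2.96,interpolation=cv2.INTER_CUBIC);t[:c.shape[0],:c.shape[1]]=c
cv2.imwrite('pics/c3.png',t)
# ring ref gap edges: predicted px for gap clockwise/ccw edges at radius 58.5,74.5 z=164
for g in(140.4,260.4):
  for e in(-6.5,6.5):
    t_=np.radians(g+e);print(g,e,proj('wrist',[[530.3+R_*np.cos(t_),123.5+R_*np.sin(t_),164] for R_ in(66,74.5)],o).round(1).tolist())
```

```text
0 rim top 144.8 cols 167.5 389.1 bar near [[279.  188.7]]
2 rim top 149.3 cols 167.9 388.7 bar near [[279.  194.7]]
4 rim top 153.7 cols 168.3 388.3 bar near [[279.  200.6]]
140.4 -6.5 [[374.2, 174.5], [387.0, 169.2]]
140.4 6.5 [[363.9, 154.2], [375.6, 146.1]]
260.4 -6.5 [[193.6, 154.1], [182.0, 146.0]]
260.4 6.5 [[183.3, 174.4], [170.5, 169.1]]
```

View pics/c3.png

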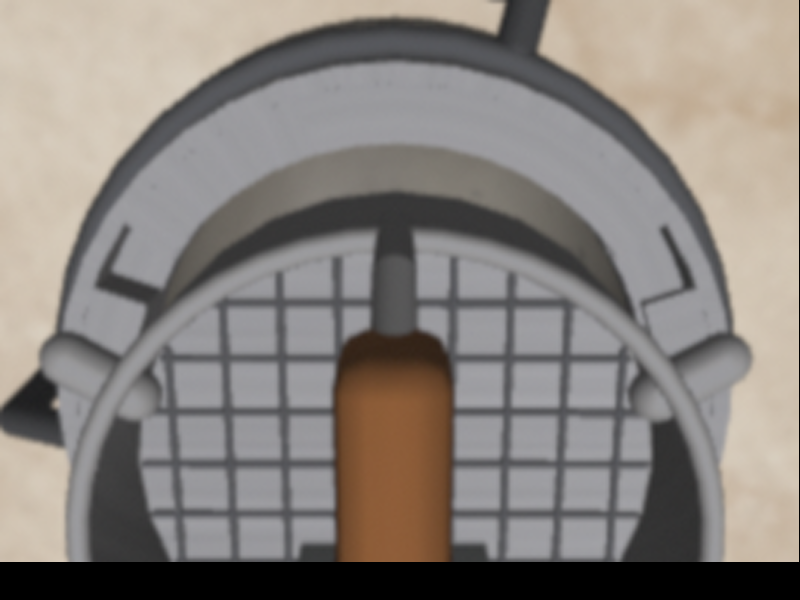

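Run:
```python
from h import *
ph=np.radians(np.arange(360))
for f,base,col in(('o3.npy',None,(250,)),('o2.npy',(441.6,-149.2),(250,))):
    a=np.load(f);o=dict(tcp_pos=a[:3],tcp_rot=a[3:])
    M=R.from_rotvec(a[3:]).as_matrix();tx=-M[:,0];ty=np.array([-tx[1],tx[0],0])
    g=cv2.cvtColor(cv2.imread('pics/w%s.png'%f[1]),cv2.COLOR_BGR2GRAY)
    for off in(0,4):
        s=(a[:3]-[0,0,74] if base is None else np.r_[base,0])+off*tx
        for Rr in(54,51):
            q=proj('wrist',s+[0,0,42]+Rr*np.outer(np.cos(ph),tx)+Rr*np.outer(np.sin(ph),ty),o)
            up=q[q[:,1]<q[:,1].mean()];i=np.abs(up[:,0]-250).argmin();lo=q[q[:,1]>q[:,1].mean()];j=np.abs(lo[:,0]-250).argmin()
            print(f,off,Rr,'rim at col250 rows',up[i,1].round(1),lo[j,1].round(1))
    if f[1]=='3': print(g[148:168,250],'bar',g[180:215,279],'pin col395',g[180:212,392])
    else: print('top',g[115:140,250].tolist(),'bot',g[232:256,250].tolist(),'barcol',g[130:146,272].tolist(),g[260:275,272].tolist())
```

```text
o3.npy 0 54 rim at col250 rows 148.3 343.0
o3.npy 0 51 rim at col250 rows 155.3 338.1
o3.npy 4 54 rim at col250 rows 157.2 349.2
o3.npy 4 51 rim at col250 rows 164.1 344.4
[ 55  55  55  55  56  56  68  91 115 135 148 153 155 152 145 147 152 154
 155 156] bar [ 87  88  87  87  87  87  86  77  61  45  40  39  39  40  41  41  46  53
  57  63  68  73  77  80  83  87  90  94  97 100 102 103 103 103 103] pin col395 [148 140 132 127 127 127 122 107  83  81  93 105 117 126 135 143 149 152
 154 154 154 154 152 149 152 167 181 185 189 192 194 193]
o2.npy 0 54 rim at col250 rows 121.7 242.7
o2.npy 0 51 rim at col250 rows 125.8 239.0
o2.npy 4 54 rim at col250 rows 126.9 247.0
o2.npy 4 51 rim at col250 rows 131.0 243.3
top [155, 156, 156, 156, 156, 155, 151, 132, 92, 55, 52, 74, 99, 113, 116, 113, 110, 112, 112, 112, 113, 112, 113, 111, 110] bot [40, 41, 41, 41, 40, 40, 40, 40, 40, 42, 52, 75, 99, 115, 122, 137, 149, 154, 155, 155, 155, 156, 156, 156] barcol [64, 64, 65, 63, 65, 66, 63, 56, 41, 34, 40, 49, 56, 63, 68, 72] [79, 79, 79, 79, 79, 78, 77, 75, 80, 106, 138, 153, 157, 156, 157]
```

The sieve axis sits 3.2 mm ahead of the TCP along the bar, and both views agree. That gives a correction of +1.5 mm in tool x. The angle already matches the gaps. Descend to just above the ring top, then go slowly.

Emit:
apply_moves:
  rows:
    - [0.15,0.03,1,0]
    - [0.15,0.03,2.5,0]
    - [0.15,0.03,4,0]
    - [0.15,0.03,4.7,0]
    - [0.15,0.03,4.7,0]
    - [0.15,0.03,4.7,0]
    - [0.15,0.03,4.7,0]

```text
time_s: 7.1
tcp_pos: [528.2, 123.5, 213.8]
tcp_rot: [-0.556, 3.091, -0.0]
ft_force: [0.6, -0.3, -2.7]
opening: 13.1
gripper_force: 61.1
```

Emit:
apply_moves:
  rows:
    - [0,0,0.15,0]
    - [0,0,0.3,0]
    - [0,0,0.45,0]
    - [0,0,0.55,0]
    - [0,0,0.6,0]
    - [0,0,0.6,0]

```text
time_s: 7.7
tcp_pos: [527.8, 123.4, 207.1]
tcp_rot: [0.556, -3.092, 0.0]
ft_force: [-0.1, -0.3, -2.0]
opening: 13.0
gripper_force: 61.1
```

Emit:
apply_moves:
  rows:
    - [0,0,0.1,0]
    - [0,0,0.2,0]
    - [0,0,0.3,0]
    - [0,0,0.3,0]
    - [0,0,0.3,0]

```text
time_s: 8.2
tcp_pos: [527.8, 123.4, 204.2]
tcp_rot: [0.556, -3.092, -0.0]
ft_force: [-0.4, 0.4, -2.5]
opening: 13.1
gripper_force: 61.1
```

No contact at 4 mm below the ring top, so the pins are in the gaps. I'll continue to the track floor (TCP about 192.5).

Emit:
apply_moves:
  rows:
    - [0,0,0.2,0]
    - [0,0,0.4,0]
    - [0,0,0.6,0]
    - [0,0,0.7,0]
    - [0,0,0.8,0]
    - [0,0,0.9,0]
    - [0,0,0.9,0]

```text
time_s: 8.9
tcp_pos: [527.8, 123.4, 195.1]
tcp_rot: [0.556, -3.092, 0.0]
ft_force: [0.3, -0.5, -1.8]
opening: 12.9
gripper_force: 61.1
```

Emit:
apply_moves:
  rows:
    - [0,0,0.08,0]
    - [0,0,0.15,0]
    - [0,0,0.2,0]
    - [0,0,0.2,0]
    - [0,0,0.2,0]

```text
time_s: 9.4
tcp_pos: [527.8, 123.4, 193.2]
tcp_rot: [0.556, -3.092, -0.0]
ft_force: [-0.6, 0.0, -2.4]
opening: 13.1
gripper_force: 61.1
```

Emit:
apply_moves:
  rows:
    - [0,0,0.03,0]
    - [0,0,0.06,0]
    - [0,0,0.1,0]
    - [0,0,0.1,0]
    - [0,0,0.1,0]

```text
time_s: 9.9
tcp_pos: [527.9, 123.5, 192.3]
tcp_rot: [-0.556, 3.092, 0.0]
ft_force: [-1.4, 0.4, 1.3]
opening: 13.1
gripper_force: 61.9
```

Light contact (about 4 N) at 192.3, so the pins are on the track floor. I'll twist clockwise about the sieve axis, unloaded slightly.

Emit:
apply_moves:
  rows:
    - [0,0.02,-0.04,3]
    - [-0.01,0.04,-0.06,7]
    - [-0.01,0.07,-0.06,12]
    - [-0.02,0.09,-0.06,17]
    - [-0.03,0.12,-0.06,22]
    - [-0.04,0.14,-0.06,26]
    - [-0.04,0.14,-0.06,26]

```text
time_s: 10.6
tcp_pos: [527.6, 124.9, 192.6]
tcp_rot: [-0.156, -3.138, 0.0]
ft_force: [-0.4, 0.2, -1.4]
opening: 12.4
gripper_force: 61.2
```

Emit:
apply_moves:
  rows:
    - [0,0.02,0,3]
    - [0,0.03,0,6]
    - [-0.01,0.04,0,9]
    - [-0.01,0.04,0,9]

```text
time_s: 11.0
tcp_pos: [527.8, 125.2, 192.7]
tcp_rot: [-0.398, -3.116, 0.0]
ft_force: [0.0, 0.3, -1.8]
opening: 13.0
gripper_force: 61.2
```

Bar now at −14.6°, the middle of the notches. Lower gently.

Emit:
apply_moves:
  rows:
    - [0,0,0.1,0]
    - [0,0,0.2,0]
    - [0,0,0.2,0]
    - [0,0,0.2,0]

```text
time_s: 11.4
tcp_pos: [527.8, 125.2, 190.7]
tcp_rot: [-0.399, -3.116, 0.0]
ft_force: [-0.5, -1.0, -1.6]
opening: 13.4
gripper_force: 61.2
```

Emit:
apply_moves:
  rows:
    - [0,0,0.08,0]
    - [0,0,0.15,0]
    - [0,0,0.15,0]

```text
time_s: 11.7
tcp_pos: [527.8, 125.3, 189.2]
tcp_rot: [-0.4, -3.116, 0.0]
ft_force: [-0.5, 0.9, -2.1]
opening: 13.3
gripper_force: 61.2
```

The pins are sinking into the notches without contact. Floor expected at TCP about 184.3.

Emit:
apply_moves:
  rows:
    - [0,0,0.1,0]
    - [0,0,0.2,0]
    - [0,0,0.3,0]
    - [0,0,0.35,0]
    - [0,0,0.4,0]
    - [0,0,0.4,0]

```text
time_s: 12.3
tcp_pos: [527.8, 125.2, 185.2]
tcp_rot: [-0.4, -3.116, 0.0]
ft_force: [-1.8, -0.2, -2.4]
opening: 13.0
gripper_force: 61.2
```

Emit:
apply_moves:
  rows:
    - [0,0,0.04,0]
    - [0,0,0.08,0]
    - [0,0,0.08,0]

```text
time_s: 12.6
tcp_pos: [527.9, 125.3, 184.5]
tcp_rot: [0.4, 3.116, 0.0]
ft_force: [-0.2, 0.7, -1.3]
opening: 13.3
gripper_force: 61.4
```

Emit:
apply_moves:
  rows:
    - [0,0,0.03,0]
    - [0,0,0.03,0]

```text
time_s: 12.8
tcp_pos: [527.9, 125.3, 184.3]
tcp_rot: [0.4, 3.116, 0.0]
ft_force: [-0.8, 1.7, 1.3]
opening: 12.9
gripper_force: 61.9
```

Emit:
apply_moves:
  rows:
    - [0,0,0,0]
    - [0,0,0,0]
    - [0,0,0,0]
    - [0,0,0,0]
    - [0,0,0,0]
    - [0,0,0,0]
    - [0,0,0,0]
    - [0,0,0,0]
  claw: 0

```text
time_s: 13.6
tcp_pos: [527.8, 125.3, 184.2]
tcp_rot: [0.4, 3.116, -0.0]
ft_force: [-0.2, 0.4, -0.4]
opening: 85.8
gripper_force: 0.0
```

Emit:
apply_moves:
  rows:
    - [0,0,-1,0]
    - [0,0,-3,0]
    - [0,0,-6,0]
    - [0,0,-10,0]
    - [0,0,-13,0]
    - [0,0,-15,0]
    - [0,0,-15,0]
    - [0,0,-15,0]

```text
time_s: 14.4
tcp_pos: [527.8, 125.3, 334.8]
tcp_rot: [0.4, 3.115, 0.001]
ft_force: [-0.3, 1.1, -0.1]
opening: 85.2
gripper_force: 0.0
```

Run:
```python
from h import *
o=r.get_obs();print(o['tcp_pos'],o['ft_force'],o['opening'])
im=save('wrist','pics/w4.png')
# expected: sieve axis at ring axis, z 110 (track 148-37.5)
M=R.from_rotvec(o['tcp_rot']).as_matrix();tx=-M[:,0];ty=np.array([-tx[1],tx[0],0])
s=np.array([530.6,123.6,110.5]);ph=np.radians(np.arange(360))
q=proj('wrist',s+[0,0,42]+54*np.outer(np.cos(ph),tx)+54*np.outer(np.sin(ph),ty),o)
print('rim',q.min(0).round(),q.max(0).round(),'bar ends',proj('wrist',[s+[0,0,92]+k*tx for k in(-48,48)],o).round().tolist())
```

```text
[527.80522153 125.2756223  334.77525768] [-0.25016856  1.12896333 -0.08595101] 85.19676878814849
rim [215. 119.] [338. 238.] bar ends [[276.0, 134.0], [276.0, 257.0]]
```

View pics/w4.png

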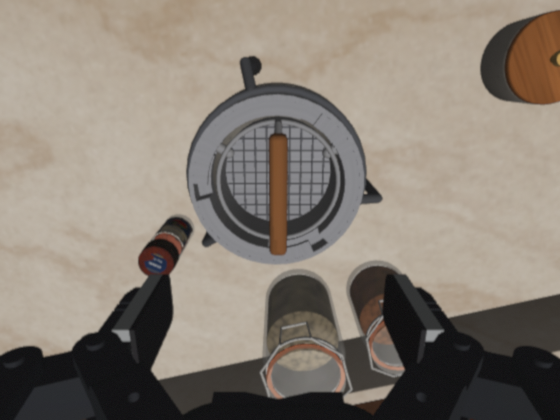

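The view shows the sieve seated inside the ring. The bar spans (278,134)–(278,256), as predicted for the notched height, and the rim lies level and concentric within the ring. The gripper is clear, so I'm handing it in.

```bash
python3 -c "
from cell import workorder
print(workorder.finish_job())"
```

```text
the job is handed in; nothing more can be done
None
```

The sieve is hanging level in the ring with its three pins in the locking notches, the gripper is clear, and the job is handed in at about 14.5 s; no verdict came back, so success rests on the final wrist picture and the light contact forces (about 4 N at most).

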